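# Set the china cups on their saucers

## Task

Set out the china for the next order: stand each of the three white china cups upright in the middle of the saucer of its own size - the smallest cup on the smallest saucer, the middle cup on the middle one, the largest on the largest. Set the cups down gently without dropping or tipping them, leave the saucers where they lie, and leave the milk jug, the paper cup and the vase alone.

Things in the scene. Friction and masses are not known exactly. Their poses are not given: they have to be found in the camera images.
- cup_small: Smallest (espresso) white china cup: straight-sided, 48 mm across outside, 48 mm high, wall 4 mm, foot 38 mm across, open top, standing upright on the counter. Origin: centre of its underside, z up. A loop handle at +y reaches 42 mm from the axis, between about 25 and 80 percent of the height; the sides at +x and -x are clear for the fingers.
- cup_medium: Middle-sized white china cup: straight-sided, 58 mm across outside, 66 mm high, wall 4 mm, foot 48 mm across, open top, standing upright on the counter. Origin: centre of its underside, z up. A loop handle at +y reaches 51 mm from the axis, between about 25 and 80 percent of the height; the sides at +x and -x are clear for the fingers.
- cup_large: Largest and tallest white china cup: straight-sided, 66 mm across outside, 92 mm high, wall 4 mm, foot 56 mm across, open top, standing upright on the counter. Origin: centre of its underside, z up. A loop handle at +y reaches 57 mm from the axis, between about 25 and 80 percent of the height; the sides at +x and -x are clear for the fingers.
- saucer_small: Smallest round white china saucer, loose: 104 mm across at the rim, 12 mm high, with a flat floor about 68 mm across whose upper face lies 5 mm above the underside, then a rim sloping up and out. Made for the smallest cup. Origin: centre of its underside, z up. Lies flat on the counter.
- saucer_medium: Middle-sized round white china saucer, loose: 124 mm across at the rim, 13 mm high, with a flat floor about 80 mm across whose upper face lies 5 mm above the underside, then a rim sloping up and out. Made for the middle-sized cup. Origin: centre of its underside, z up. Lies flat on the counter.
- saucer_large: Largest round white china saucer, loose: 148 mm across at the rim, 15 mm high, with a flat floor about 94 mm across whose upper face lies 5 mm above the underside, then a rim sloping up and out. Made for the largest cup. Origin: centre of its underside, z up. Lies flat on the counter.
- jug: Bystander: stainless steel milk jug, 72 mm across at the bottom, 95 mm high, with a handle at its +y side reaching 61 mm from the axis and a spout at -y. Origin: centre of its underside, z up. To be left alone.
- paper_cup: Bystander: takeaway cup of plain brown paper without a handle, 58 mm across at the bottom, 80 mm at the rim, 90 mm high, very light. Origin: centre of its underside, z up. To be left alone.
- vase: Bystander: white china vase, 90 mm across at its belly, 160 mm high, beyond the work. Origin: centre of its underside, z up. To be left alone.

How it is judged (in metres and radians):
At the end, for the whole second after the job is handed in: Each china cup stands upright (within about 6 degrees) on the floor of the saucer of its own size, its axis within 12 mm of the saucer's centre; the saucers lie flat on the counter; cups and saucers are at rest and the cups released (horizontal distance between cup_small and saucer_small below 0.012 m and z of cup_small in the frame of saucer_small between 0.002 and 0.009 m and angle between each of cup_small, saucer_small, cup_medium, saucer_medium, cup_large, saucer_large's own z axis and vertical below 0.1 rad and height (world z) of each of saucer_small, saucer_medium, saucer_large below 0.006 m and contact force between cup_small and saucer_small above 0.2 N and linear speed of each of cup_small, saucer_small, cup_medium, saucer_medium, cup_large, saucer_large below 0.02 m/s and angular speed of each of cup_small, cup_medium, cup_large below 0.2 rad/s and horizontal distance between cup_medium and saucer_medium below 0.012 m and z of cup_medium in the frame of saucer_medium between 0.002 and 0.009 m and contact force between cup_medium and saucer_medium above 0.2 N and horizontal distance between cup_large and saucer_large below 0.012 m and z of cup_large in the frame of saucer_large between 0.002 and 0.009 m and contact force between cup_large and saucer_large above 0.2 N); the robot touches nothing.
It fails at once if a china cup is let fall: faster than 0.6 m/s while not in the fingers ((linear speed of cup_small above 0.6 m/s and contact force between cup_small and the fingers below 0.05 N) or (linear speed of cup_medium above 0.6 m/s and contact force between cup_medium and the fingers below 0.05 N) or (linear speed of cup_large above 0.6 m/s and contact force between cup_large and the fingers below 0.05 N)).
It fails at once if a china cup is tipped over (more than 60 degrees) (angle between any of cup_small, cup_medium, cup_large's own z axis and vertical above 1.05 rad).
It fails at once if a saucer is shifted more than 40 mm from where it lay (distance of any of saucer_small, saucer_medium, saucer_large from where it was at the start of the episode above 0.04 m).
It fails at once if the milk jug, paper cup or vase is moved more than 25 mm (distance of any of jug, paper_cup, vase from where it was at the start of the episode above 0.025 m).
It fails at once if the milk jug, paper cup or vase is tipped (more than 17 degrees) (angle between any of jug, paper_cup, vase's own z axis and vertical above 0.3 rad).
It also fails if it takes over 96 s, if anything falls off the work surface, if the arm or the gripper's body presses on something with over 40 N, if the wrist force passes 120 N, or if a joint passes its speed limit or range.

## Robot

A 7-joint arm with a two-finger parallel gripper is mounted at the origin on the work surface. World frame = base frame: x ahead of the robot, y to its left, z up, the work surface at z = 0. Lengths are in m, angles in degrees, forces in N, time in s.
With the tool pointing down it reaches from about 0.425 to 0.875 m from the base axis. Payload 4.7 kg.
Tool frame: the origin (TCP) lies on the centre line of the jaws, within the pads' length; the fingertips stand 14 mm ahead of it and the grasp point (between the pads) lies 5 mm behind it; z points along the fingers, y is the line along which they close (so a half turn about z gives the same grasp; the last joint's range is limited). The gripper opens to 87 mm and grips with 3 to 60 N. Pads are 19 mm wide; open, the fingers measure 117 mm over their backs; the gripper's body (75 mm by 190 mm) begins 51 mm behind the grasp point.
Start: joints at [-72.645, 18.392, -4.016, 83.108, 1.295, 78.541, -3.26], TCP at [0.185, 0.623, 0.237] pointing down, gripper open.
Joint ranges: [-163.93, 163.93], [-17.29, 119.83], [-79.2, 71.16], [3.27, 140.29], [-89.18, 269.18], [5.43, 117.66], [-154.24, 154.24]. Speed limits (degrees/s): [147.25, 147.25, 180, 180, 180, 180, 180].

## Interface

Orientations are given as [roll, pitch, yaw] about the fixed x, y, z axes, in that order (R = Rz(yaw) Ry(pitch) Rx(roll)).
In Python, from cell import env gives the robot as it stands.
- The arm moves only by the tool jog_arm, never from a script. Its argument "motion" is a list that holds one entry, the list of rows, each a list of 7 numbers: the shift along the tool's x, y, z in units of 0.1 m (1.0 is 0.1 m), then the turn, a rotation vector about the tool's x, y, z in units of 180 degrees (1.0 is 180 degrees), then the closure, from 0 (fully open) to 1 (shut). A call has 1 to 5 rows; each row is the pose to reach, as a shift and turn from the pose commanded when the call began, along the tool's axes at that moment, turning the shorter way round; what a row does not reach only later rows make up. A row lasts 1/10 s, in which the tool goes at most 50 mm and 8.59 degrees, less where a joint would pass 70% of its speed; a pose out of reach is approached as far as the arm can. A call with a number of a shift or a turn outside -1 to 1 is refused whole. A call with a gripper value outside its range is refused whole. The fingers move at their own pace and stop on an object; "grip_force" is the grip in N (left out, the last holds). Time passes only in rows, so rows that repeat a pose let the fingers close. It gives the time, the measured TCP pose, the force, the opening and the grip force at its end, in the units of the state.
- env.get_obs(): the state, without advancing time (a new reading comes with each control period).
- env.read_camera(name): name is "side" or "top"; returns (picture, depth): 480x640x3 uint8, red, green, blue; 480x640 float32, m along the optical axis (not along the pixel's ray), 0 where there is no reading.
- env.camera_info(name): a dict with "camera_matrix" (3x3 intrinsics, pixels), "origin" and "orientation" of the camera in the world. Camera axes: x right, y down, z forward; pixel columns grow to the right and rows downward; lengths in m; the calibration is good to about 2 mm. A picture is of the moment at which its call begins. camera_info takes no time and is no camera call.
- env.sign_off(): hands the job in; it is judged then, once.
The state is a dict: "time_s": time; "qpos": joint angles; "joint_velocities": joint speeds; "effort": joint torques, N m; "tool_pos": TCP position; "tool_rot": TCP orientation; "force": force on the tool from outside, world axes, zero at the start; "wrist_torque": the same for the moment, N m; "grip_width": finger opening in m; "grasp_force": force on a finger pad.
Only numpy, scipy, OpenCV 4.12 (cv2) and the standard library are available. Lean on these libraries where they do the work, as an engineer would, in place of code of your own. Each camera call takes 0.05 s, during which the arm holds its last target. There are 200 camera calls.

## Working session

There is one attempt and no reset: what is moved stays moved. The work goes in short steps, Python scripts to look and compute and a tool call to move; the robot and the scene stay as the last step left them, time stands still between calls to the robot, and variables do not carry over. Pictures are saved under pics/ and viewed, at most 14 in all, crops included, and the job is handed in when it is done.

Besides the shell and the picture viewer there is one more tool, called after "Request:" as name(argument=value, ...) on one line, values as JSON. jog_arm: Moves the arm, as the interface text tells. Shifts and turns lie within -1 to 1; 1 stands for 0.1 m of shift or 180 degrees of turn. Its arguments: {"type":"object","properties":{"motion":{"type":"array","items":{"type":"array","items":{"type":"array","items":{"type":"number"}}}},"grip_force":{"type":"number"}},"required":["motion"]}

```bash
ls; mkdir -p pics; cat > h.py <<'E'
import numpy as np, cv2
from scipy.spatial.transform import Rotation as R
from cell import env
def snap(n,tag):
    p,d=env.read_camera(n); cv2.imwrite(f'pics/{tag}.png',p[:,:,::-1]); np.save(f'pics/{tag}.npy',d); return p,d
def cam(n):
    c=env.camera_info(n); return np.array(c['camera_matrix']),np.array(c['origin']),c['orientation']
E
python3 - <<'E'
from h import *
for n in('side','top'):
    snap(n,n+'0'); print(cam(n))
print(env.get_obs())
E
```

```text
pics
(array([[453.74658214,   0.        , 316.6962075 ],
       [  0.        , 453.74658214, 238.72100871],
       [  0.        ,   0.        ,   1.        ]]), array([ 0.17785743, -0.73432749,  0.64735032]), array([-125.51182139,   -0.54764154,  -28.05793742]))
(array([[518.83914459,   0.        , 315.94498974],
       [  0.        , 518.83914459, 243.00485317],
       [  0.        ,   0.        ,   1.        ]]), array([ 0.36230625, -0.00855303,  1.26582235]), array([-1.71245057e+02, -2.21474684e-02, -9.08826697e+01]))
{'time_s': 0.1, 'qpos': array([-72.64477842,  18.4325781 ,  -4.01536641,  83.16714707,
         1.29615887,  78.5421838 ,  -3.26011864]), 'joint_velocities': array([-0.0443181 , -0.18694953, -0.13388113, -0.17241349, -0.02958694,
       -0.03442162, -0.03866645]), 'effort': array([ 5.50475181e-05, -4.92573810e+01, -4.05655727e-01, -3.13400352e+01,
       -6.40728953e-02,  3.94943298e-02,  7.03102319e-05]), 'tool_pos': array([0.18504534, 0.62261074, 0.23560289]), 'tool_rot': array([-1.79903388e+02,  6.71442741e-03,  1.63454317e+02]), 'force': array([-0.49564092, -0.75785829, -0.34222162]), 'wrist_torque': array([-0.01298841, -0.04860713,  0.0108468 ]), 'grasp_force': 0.0, 'grip_width': 0.08697529001156118}
```

View pics/top0.png

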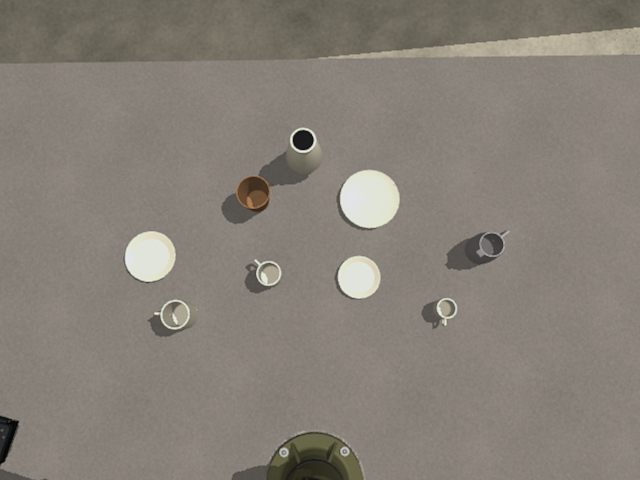

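View pics/side0.png

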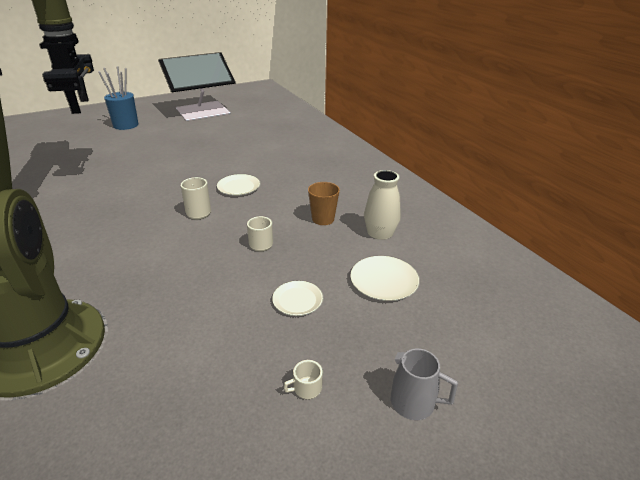

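The top view shows the cups, large at (175,315), medium at (268,273) and small at (446,309). The saucers are large (370,199), medium (150,256) and small (359,277). The jug is at (491,245), the paper cup at (253,193) and the vase at (303,150). The side view shows the same layout, with everything standing upright. Next I'll measure from both depth views and enlarge the cups.

```bash
cat >> h.py <<'E'
def cloud(n,d):
    K,o,rpy=cam(n); v,u=np.nonzero(d>0); z=d[v,u]
    P=np.c_[(u-K[0,2])/K[0,0]*z,(v-K[1,2])/K[1,1]*z,z]
    return R.from_euler('xyz',rpy,degrees=True).apply(P)+o
def pix(n,u,v,h):
    K,o,rpy=cam(n); r=R.from_euler('xyz',rpy,degrees=True).apply(np.linalg.solve(K,[u,v,1])); return o+r*(h-o[2])/r[2]
def proj(n,P):
    K,o,rpy=cam(n); q=K@R.from_euler('xyz',rpy,degrees=True).inv().apply(np.array(P)-o); return q[:2]/q[2]
from scipy.optimize import least_squares
def circ(p,c0,r=None):
    f=(lambda x:np.hypot(p[:,0]-x[0],p[:,1]-x[1])-(x[2] if r is None else r))
    return least_squares(f,[c0[0],c0[1],.04],loss='soft_l1',f_scale=.001).x
E
python3 - <<'E'
from h import *
C={n:cloud(n,np.load(f'pics/{n}0.npy')) for n in('top','side')}
O=dict(Lcup=(175,315,.092,.033),Mcup=(268,273,.066,.029),Scup=(446,309,.048,.024),Lsau=(370,199,.015,.074),Msau=(150,256,.013,.062),Ssau=(359,277,.012,.052))
for k,(u,v,h,r) in O.items():
    c=pix('top',u,v,h)
    for n in C:
        P=C[n]; P=P[np.hypot(P[:,0]-c[0],P[:,1]-c[1])<r+.025]
        table=np.median(P[P[:,2]<.004,2]); 
        top=np.percentile(P[:,2],99)
        B=P[P[:,2]>top-.006]; x=circ(B,c)
        print(k,n,'px',c[:2].round(4),'table',table.round(4),'top',top.round(4),'circ',x.round(4),len(B), end=' ')
        if 'cup' in k:
            W=P[(P[:,2]>h*.3)]; x=circ(W,c,r); ex=W[np.hypot(*(W[:,:2]-x[:2]).T)>r+.006]; m=ex.mean(0)-[x[0],x[1],0] if len(ex) else [0,0]
            print('wall',x[:2].round(4),'handle',len(ex),np.degrees(np.arctan2(m[1],m[0])).round(1),end='')
        print()
I=cv2.imread('pics/top0.png')
cv2.imwrite('pics/c1.png',np.hstack([cv2.resize(I[v-30:v+30,u-30:u+30],None,fx=4.4,fy=4.4,interpolation=2) for u,v in((175,315),(268,273),(446,309))]))
E
```

```text
Lcup top px [0.3847 0.3065] table 0.0003 top 0.0943 circ [0.3857 0.3078 0.0308] 171 wall [0.3857 0.3067] handle 18 87.3
Lcup side px [0.3847 0.3065] table 0.0004 top 0.093 circ [0.385  0.306  0.0306] 149 wall [0.3853 0.3078] handle 0 0.0
Mcup top px [0.4784 0.1004] table 0.0006 top 0.0688 circ [0.4773 0.1006 0.0267] 123 wall [0.477  0.1002] handle 12 45.5
Mcup side px [0.4784 0.1004] table 0.0003 top 0.0669 circ [0.477  0.099  0.0268] 148 wall [0.4773 0.0999] handle 1 44.2
Scup top px [ 0.3896 -0.3124] table 0.0004 top 0.0519 circ [ 0.391  -0.3118  0.0218] 94 wall [ 0.389  -0.3109] handle 17 174.7
Scup side px [ 0.3896 -0.3124] table 0.0003 top 0.0491 circ [ 0.391  -0.314   0.0218] 256 wall [ 0.3894 -0.3137] handle 52 175.4
Lsau top px [ 0.6629 -0.1473] table 0.0007 top 0.0183 circ [ 0.6633 -0.1443  0.0681] 626 
Lsau side px [ 0.6629 -0.1473] table 0.0003 top 0.016 circ [ 0.6635 -0.1447  0.0675] 728 
Msau top px [0.5294 0.3923] table 0.0007 top 0.0161 circ [0.5282 0.3933 0.0564] 536 
Msau side px [0.5294 0.3923] table 0.0004 top 0.0145 circ [0.5274 0.3924 0.0566] 231 
Ssau top px [ 0.4705 -0.1149] table 0.0006 top 0.0152 circ [ 0.47   -0.1127  0.0464] 441 
Ssau side px [ 0.4705 -0.1149] table 0.0003 top 0.0132 circ [ 0.4704 -0.1136  0.0464] 531
```

View pics/c1.png

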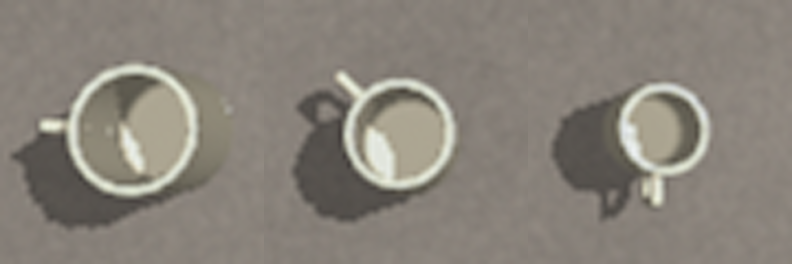

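The crop (left edge of each panel is world +y, up is +x) shows the large cup's handle pointing left (+y), the medium's up-left (about 45°) and the small's down (about 175°). Heights from the two views agree with the text, and so do the centres to about 2 mm. I'll turn the tool to yaw 90 first, so that tool x is world +y and tool y is world +x.

Request:
jog_arm(motion=[[[0,0,0,0,0,0.04,0],[0,0,0,0,0,0.08,0],[0,0,0,0,0,0.12,0],[0,0,0,0,0,0.16,0],[0,0,0,0,0,0.2,0]]], grip_force=20)

```text
time_s: 0.6
tool_pos: [0.1851, 0.6228, 0.2359]
tool_rot: [-179.9, 0.0, 127.2]
force: [-0.0, -0.2, 0.5]
grip_width: 0.0869
grasp_force: 0.0
```

Request:
jog_arm(motion=[[[0,0,0,0,0,0.04,0],[0,0,0,0,0,0.08,0],[0,0,0,0,0,0.12,0],[0,0,0,0,0,0.16,0],[0,0,0,0,0,0.208,0]]])

```text
time_s: 1.1
tool_pos: [0.1851, 0.6228, 0.2359]
tool_rot: [-180.0, 0.1, 89.7]
force: [-0.7, 0.6, 0.0]
grip_width: 0.0871
grasp_force: 0.0
```

Request:
jog_arm(motion=[[[-0.3,0.2,0,0,0,0,0],[-0.6,0.4,0,0,0,0,0],[-1,0.7,0,0,0,0,0],[-1,1,0,0,0,0,0],[-1,1,0,0,0,0,0]]])

```text
time_s: 1.6
tool_pos: [0.2909, 0.5202, 0.2364]
tool_rot: [179.8, 0.1, 89.6]
force: [0.2, -0.3, -0.9]
grip_width: 0.087
grasp_force: 0.0
```

Request:
jog_arm(motion=[[[-0.3,0.3,0,0,0,0,0],[-0.6,0.6,0,0,0,0,0],[-1,0.9,0,0,0,0,0],[-1,1,0,0,0,0,0],[-1,1,0,0,0,0,0]]])

```text
time_s: 2.1
tool_pos: [0.3868, 0.4224, 0.2365]
tool_rot: [180.0, -0.0, 89.8]
force: [-0.6, 0.5, 0.0]
grip_width: 0.0868
grasp_force: 0.0
```

Request:
jog_arm(motion=[[[-0.3,0,0,0,0,0,0],[-0.6,0,0,0,0,0,0],[-0.9,0,0,0,0,0,0],[-1,0,0,0,0,0,0],[-1,0,0,0,0,0,0]]])

```text
time_s: 2.6
tool_pos: [0.3846, 0.3239, 0.2368]
tool_rot: [-180.0, -0.1, 90.1]
force: [-0.9, 0.4, -0.6]
grip_width: 0.0869
grasp_force: 0.0
```

Request:
jog_arm(motion=[[[0,0,0,0,0,0,0],[0,0,0,0,0,0,0],[0,0,0,0,0,0,0]]])

```text
time_s: 2.9
tool_pos: [0.385, 0.3247, 0.2364]
tool_rot: [-180.0, 0.0, 90.2]
force: [0.3, 0.0, -0.7]
grip_width: 0.087
grasp_force: 0.0
```

Request:
jog_arm(motion=[[[-0.09,0,0.2,0,0,0,0],[-0.18,0,0.4,0,0,0,0],[-0.18,0,0.6,0,0,0,0],[-0.18,0,0.8,0,0,0,0],[-0.18,0,1,0,0,0,0]]])

```text
time_s: 3.4
tool_pos: [0.3854, 0.3059, 0.1357]
tool_rot: [180.0, -0.0, 90.1]
force: [0.4, -0.2, 0.5]
grip_width: 0.087
grasp_force: 0.0
```

Request:
jog_arm(motion=[[[0,0,0.2,0,0,0,0],[0,0,0.4,0,0,0,0],[0,0,0.6,0,0,0,0],[0,0,0.81,0,0,0,0],[0,0,0.81,0,0,0,0]]])

```text
time_s: 3.9
tool_pos: [0.3836, 0.3042, 0.0529]
tool_rot: [-179.8, 0.3, 90.1]
force: [-0.3, -0.5, -0.1]
grip_width: 0.0871
grasp_force: 0.0
```

Request:
jog_arm(motion=[[[0,0,0,0,0,0,0.1],[0,0,0,0,0,0,0.2],[0,0,0,0,0,0,0.3],[0,0,0,0,0,0,0.4],[0,0,0,0,0,0,0.4]]])

```text
time_s: 4.4
tool_pos: [0.386, 0.3059, 0.0566]
tool_rot: [179.9, -0.1, 90.1]
force: [-2.0, -0.1, 4.5]
grip_width: 0.0649
grasp_force: 19.9
```

Request:
jog_arm(motion=[[[0,0,0,0,0,0,0.5],[0,0,0,0,0,0,0.5],[0,0,0,0,0,0,0.5]]])

```text
time_s: 4.7
tool_pos: [0.386, 0.3059, 0.0566]
tool_rot: [179.9, -0.1, 90.1]
force: [-0.4, -0.8, 6.8]
grip_width: 0.0653
grasp_force: 19.9
```

Request:
jog_arm(motion=[[[0,0,-0.05,0,0,0,0.5],[0,0,-0.2,0,0,0,0.5],[0,0,-0.4,0,0,0,0.5],[0,0,-0.6,0,0,0,0.5],[0,0,-0.8,0,0,0,0.5]]])

```text
time_s: 5.2
tool_pos: [0.385, 0.3046, 0.1358]
tool_rot: [-179.9, 0.1, 90.1]
force: [0.4, 0.1, -2.1]
grip_width: 0.0648
grasp_force: 19.9
```

Request:
jog_arm(motion=[[[0,0,-0.2,0,0,0,0.5],[0,0,-0.4,0,0,0,0.5],[0,0,-0.5,0,0,0,0.5],[0,0,-0.5,0,0,0,0.5],[0,0,-0.5,0,0,0,0.5]]])

```text
time_s: 5.7
tool_pos: [0.385, 0.3049, 0.1846]
tool_rot: [-179.9, 0.1, 90.1]
force: [0.2, 0.4, -2.5]
grip_width: 0.0652
grasp_force: 19.9
```

```bash
python3 - <<'E'
from h import *
p,d=snap('side','s1'); snap('top','t1'); o=env.get_obs(); print(o['tool_pos'],o['force'],o['grip_width'])
u,v=proj('side',o['tool_pos']).astype(int); print(u,v)
a=cv2.imread('pics/s1.png')[max(v-100,0):v+100,max(u-130,0):u+130]
cv2.imwrite('pics/c2.png',cv2.resize(a,None,fx=2,fy=2))
E
```

```text
[0.38480956 0.30470791 0.18422447] [ 0.21087543  0.07906695 -2.03712439] 0.06484114435775348
187 149
```

View pics/c2.png

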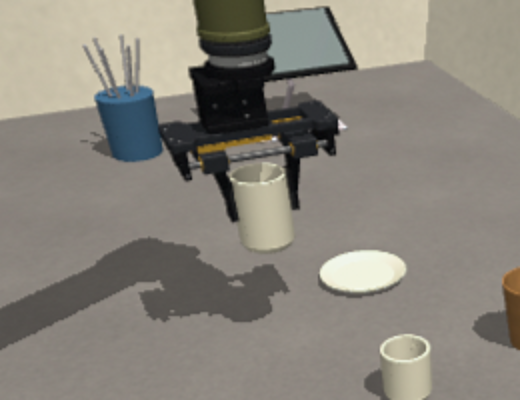

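The picture shows the large cup hanging level between the fingers, about (265,205) in the crop, clear of the counter. Next I carry it to the large saucer.

Request:
jog_arm(motion=[[[-0.2,0.12,0,0,0,0,0.5],[-0.4,0.25,0,0,0,0,0.5],[-0.6,0.37,0,0,0,0,0.5],[-0.8,0.5,0,0,0,0,0.5],[-1,0.62,0,0,0,0,0.5]]])

```text
time_s: 6.3
tool_pos: [0.4475, 0.2042, 0.1845]
tool_rot: [-179.9, 0.1, 90.1]
force: [-0.3, -0.1, -3.2]
grip_width: 0.0647
grasp_force: 19.9
```

Request:
jog_arm(motion=[[[-0.2,0.12,0,0,0,0,0.5],[-0.4,0.25,0,0,0,0,0.5],[-0.6,0.37,0,0,0,0,0.5],[-0.8,0.5,0,0,0,0,0.5],[-1,0.62,0,0,0,0,0.5]]])

```text
time_s: 6.8
tool_pos: [0.5096, 0.1044, 0.1845]
tool_rot: [-179.9, 0.0, 90.1]
force: [-0.1, -0.4, -2.3]
grip_width: 0.0647
grasp_force: 19.9
```

Request:
jog_arm(motion=[[[-0.2,0.12,0,0,0,0,0.5],[-0.4,0.25,0,0,0,0,0.5],[-0.6,0.37,0,0,0,0,0.5],[-0.8,0.5,0,0,0,0,0.5],[-1,0.62,0,0,0,0,0.5]]])

```text
time_s: 7.3
tool_pos: [0.5717, 0.0047, 0.1844]
tool_rot: [-179.9, 0.0, 90.1]
force: [0.9, -1.0, -2.7]
grip_width: 0.0648
grasp_force: 19.9
```

Request:
jog_arm(motion=[[[-0.2,0.12,0,0,0,0,0.5],[-0.4,0.25,0,0,0,0,0.5],[-0.6,0.37,0,0,0,0,0.5],[-0.8,0.5,0,0,0,0,0.5],[-1,0.62,0,0,0,0,0.5]]])

```text
time_s: 7.8
tool_pos: [0.6338, -0.095, 0.184]
tool_rot: [-179.9, 0.0, 90.1]
force: [-0.3, 0.5, -2.7]
grip_width: 0.0647
grasp_force: 19.9
```

Request:
jog_arm(motion=[[[-0.2,0.12,0,0,0,0,0.5],[-0.4,0.24,0,0,0,0,0.5],[-0.51,0.3,0,0,0,0,0.5],[-0.51,0.3,0,0,0,0,0.5],[-0.51,0.3,0,0,0,0,0.5]]])

```text
time_s: 8.3
tool_pos: [0.6634, -0.1445, 0.1848]
tool_rot: [-179.9, -0.1, 90.1]
force: [0.4, -0.1, -3.2]
grip_width: 0.0647
grasp_force: 19.9
```

Request:
jog_arm(motion=[[[0,0,0,0,0,0,0.5],[0,0,0,0,0,0,0.5],[0,0,0,0,0,0,0.5]]])

```text
time_s: 8.6
tool_pos: [0.6639, -0.1443, 0.1858]
tool_rot: [180.0, -0.0, 90.1]
force: [1.1, 0.6, -2.3]
grip_width: 0.0651
grasp_force: 19.9
```

```bash
python3 - <<'E'
from h import *
p,d=snap('side','s2'); o=env.get_obs(); print(o['tool_pos'],o['tool_rot'],o['grip_width'])
u,v=proj('side',o['tool_pos']).astype(int); print(u,v)
# lowest band of held cup & saucer centre from the side cloud
P=cloud('side',d); t=o['tool_pos']
Q=P[np.hypot(P[:,0]-t[0],P[:,1]-t[1])<.05]; Q=Q[(Q[:,2]>.08)&(Q[:,2]<t[2]-.02)]
print('cup low',np.percentile(Q[:,2],1),circ(Q,t,.033)[:2],circ(Q,t),len(Q))
a=cv2.imread('pics/s2.png')[v-80:v+160,u-150:u+150]
cv2.imwrite('pics/c3.png',cv2.resize(a,None,fx=2,fy=2))
E
```

```text
[ 0.66397502 -0.14452476  0.18579054] [ 1.79977595e+02 -3.15052278e-02  9.01243334e+01] 0.06506485856938586
392 208
cup low 0.1307862458212492 [ 0.66421715 -0.14121982] [ 0.66403948 -0.14146194  0.03274738] 435
```

View pics/c3.png

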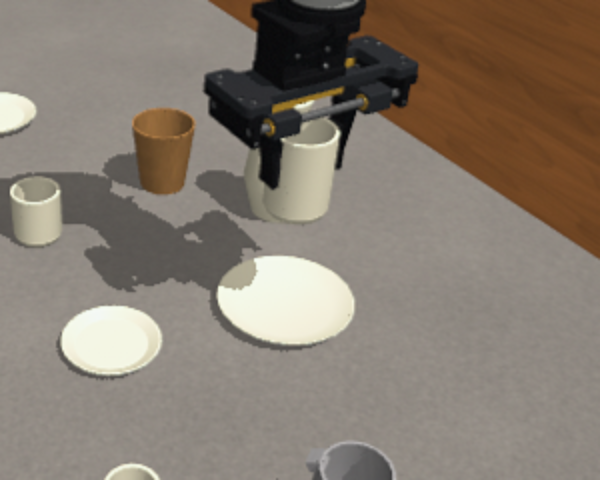

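The cup hangs level at about (300,170) in the crop, over the saucer at (285,300). By the same camera it sits 3 mm too far in +y, so I correct that on the way down.

Request:
jog_arm(motion=[[[-0.03,0,0.15,0,0,0,0.5],[-0.03,0,0.35,0,0,0,0.5],[-0.03,0,0.6,0,0,0,0.5],[-0.03,0,0.8,0,0,0,0.5],[-0.03,0,1,0,0,0,0.5]]])

```text
time_s: 9.15
tool_pos: [0.6632, -0.1484, 0.0834]
tool_rot: [-179.9, -0.0, 90.1]
force: [-0.4, -0.2, -2.5]
grip_width: 0.0648
grasp_force: 19.9
```

Request:
jog_arm(motion=[[[0,0,0.05,0,0,0,0.5],[0,0,0.1,0,0,0,0.5],[0,0,0.15,0,0,0,0.5],[0,0,0.17,0,0,0,0.5],[0,0,0.17,0,0,0,0.5]]])

```text
time_s: 9.65
tool_pos: [0.6642, -0.1484, 0.0689]
tool_rot: [180.0, -0.0, 90.1]
force: [-0.5, -0.8, -2.6]
grip_width: 0.0646
grasp_force: 19.9
```

Request:
jog_arm(motion=[[[0,0,0.01,0,0,0,0.5],[0,0,0.02,0,0,0,0.5],[0,0,0.03,0,0,0,0.5],[0,0,0.04,0,0,0,0.5],[0,0,0.04,0,0,0,0.5]]])

```text
time_s: 10.15
tool_pos: [0.6639, -0.1484, 0.0644]
tool_rot: [-180.0, -0.0, 90.1]
force: [-0.6, 0.2, -3.1]
grip_width: 0.0646
grasp_force: 19.9
```

Request:
jog_arm(motion=[[[0,0,0.01,0,0,0,0.5],[0,0,0.02,0,0,0,0.5],[0,0,0.02,0,0,0,0.5]]])

```text
time_s: 10.45
tool_pos: [0.6638, -0.1483, 0.0623]
tool_rot: [-180.0, -0.0, 90.1]
force: [0.5, 0.1, -2.2]
grip_width: 0.0651
grasp_force: 19.9
```

Request:
jog_arm(motion=[[[0,0,0.01,0,0,0,0.5],[0,0,0.01,0,0,0,0.5]]])

```text
time_s: 10.65
tool_pos: [0.6641, -0.1485, 0.0617]
tool_rot: [180.0, -0.0, 90.1]
force: [0.2, 0.2, -0.6]
grip_width: 0.0649
grasp_force: 19.9
```

Request:
jog_arm(motion=[[[0,0,0.005,0,0,0,0.5],[0,0,0.005,0,0,0,0.5]]])

```text
time_s: 10.85
tool_pos: [0.6641, -0.1485, 0.0617]
tool_rot: [180.0, -0.0, 90.1]
force: [-2.4, 0.5, 2.1]
grip_width: 0.0644
grasp_force: 19.9
```

Request:
jog_arm(motion=[[[0,0,0,0,0,0,0.25],[0,0,0,0,0,0,0.2],[0,0,0,0,0,0,0.1],[0,0,0,0,0,0,0],[0,0,0,0,0,0,0]]])

```text
time_s: 11.35
tool_pos: [0.664, -0.1483, 0.0609]
tool_rot: [180.0, 0.0, 90.1]
force: [0.2, -0.1, 0.4]
grip_width: 0.0835
grasp_force: 0.0
```

Request:
jog_arm(motion=[[[0,0,-0.1,0,0,0,0],[0,0,-0.3,0,0,0,0],[0,0,-0.5,0,0,0,0],[0,0,-0.8,0,0,0,0],[0,0,-1,0,0,0,0]]])

```text
time_s: 11.85
tool_pos: [0.6647, -0.1488, 0.164]
tool_rot: [179.8, 0.0, 90.0]
force: [0.5, -0.6, 1.0]
grip_width: 0.0867
grasp_force: 0.0
```

Request:
jog_arm(motion=[[[0,0,-0.2,0,0,0,0],[0,0,-0.4,0,0,0,0],[0,0,-0.7,0,0,0,0],[0,0,-0.7,0,0,0,0],[0,0,-0.7,0,0,0,0]]])

```text
time_s: 12.35
tool_pos: [0.6644, -0.1488, 0.2325]
tool_rot: [179.9, 0.0, 90.0]
force: [-0.6, 0.5, -0.9]
grip_width: 0.0871
grasp_force: 0.0
```

Request:
jog_arm(motion=[[[0.3,-0.22,0,0,0,0,0],[0.6,-0.45,0,0,0,0,0],[0.9,-0.68,0,0,0,0,0],[1,-0.75,0,0,0,0,0],[1,-0.75,0,0,0,0,0]]])

```text
time_s: 12.85
tool_pos: [0.588, -0.0461, 0.2305]
tool_rot: [-179.9, -0.1, 90.3]
force: [0.1, 0.6, 0.3]
grip_width: 0.087
grasp_force: 0.0
```

Request:
jog_arm(motion=[[[0.3,-0.22,0,0,0,0,0],[0.6,-0.45,0,0,0,0,0],[0.9,-0.68,0,0,0,0,0],[1,-0.75,0,0,0,0,0],[1,-0.75,0,0,0,0,0]]])

```text
time_s: 13.35
tool_pos: [0.5138, 0.052, 0.231]
tool_rot: [180.0, -0.0, 90.2]
force: [0.3, -0.7, 0.4]
grip_width: 0.0868
grasp_force: 0.0
```

Request:
jog_arm(motion=[[[0.2,-0.15,0,0,0,0.045,0],[0.4,-0.3,0,0,0,0.09,0],[0.49,-0.37,0,0,0,0.135,0],[0.49,-0.37,0,0,0,0.18,0],[0.49,-0.37,0,0,0,0.225,0]]])

```text
time_s: 13.85
tool_pos: [0.4783, 0.0982, 0.2311]
tool_rot: [179.9, 0.0, 49.0]
force: [-0.4, 0.7, -0.6]
grip_width: 0.0869
grasp_force: 0.0
```

Request:
jog_arm(motion=[[[0,0,0,0,0,0.025,0],[0,0,0,0,0,0.025,0],[0,0,0,0,0,0.025,0]]])

```text
time_s: 14.15
tool_pos: [0.4778, 0.0986, 0.231]
tool_rot: [180.0, 0.0, 45.0]
force: [0.1, -0.2, 0.1]
grip_width: 0.0875
grasp_force: 0.0
```

```bash
cat >> h.py <<'E'
def go(x,y,z):
    o=env.get_obs(); print(o['tool_pos'],o['tool_rot']); print('tool shift units',R.from_euler('xyz',o['tool_rot'],degrees=True).inv().apply(np.array([x,y,z])-o['tool_pos'])*10)
E
python3 - <<'E'
from h import *
p,d=snap('side','s3'); go(.477,.100,.043)
P=cloud('side',d)
def fit(c,lo,hi,r):
    Q=P[(np.hypot(P[:,0]-c[0],P[:,1]-c[1])<r+.02)&(P[:,2]>lo)&(P[:,2]<hi)]; return circ(Q,c),len(Q),Q[:,2].max()
print('Lcup',fit((.664,-.145),.08,.11,.033)); print('Lsau',fit((.664,-.145),.010,.018,.074)); print('Mcup',fit((.477,.1),.060,.075,.029))
a=cv2.imread('pics/s3.png')[120:340,240:500]
cv2.imwrite('pics/c4.png',cv2.resize(a,None,fx=2,fy=2))
E
```

```text
[0.47752171 0.09905154 0.23094535] [1.79966048e+02 2.13544084e-02 4.50180753e+01]
tool shift units [ 0.00372134 -0.01150837  1.87944576]
Lcup (array([ 0.66261958, -0.14754437,  0.03075428]), 500, np.float64(0.09918565740779617))
Lsau (array([ 0.66433789, -0.14335115,  0.0670122 ]), 619, np.float64(0.017945207523012874))
Mcup (array([0.47680667, 0.09908984, 0.02697956]), 160, np.float64(0.06918925648799068))
```

View pics/c4.png

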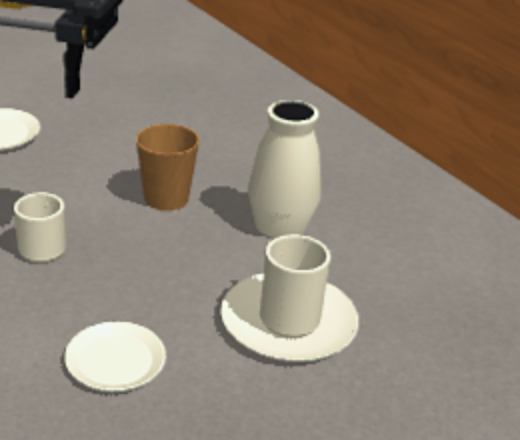

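The large cup stands upright near the middle of its saucer, at (295,285) on (290,320) in the crop; the measured offset is at most about 4 mm. Next is the medium cup.

Request:
jog_arm(motion=[[[0,-0.01,0.2,0,0,0,0],[0,-0.01,0.45,0,0,0,0],[0,-0.01,0.7,0,0,0,0],[0,-0.01,0.9,0,0,0,0],[0,-0.01,1,0,0,0,0]]])

```text
time_s: 14.7
tool_pos: [0.4753, 0.1003, 0.1293]
tool_rot: [-180.0, 0.1, 45.1]
force: [-0.3, 0.2, -0.5]
grip_width: 0.0869
grasp_force: 0.0
```

Request:
jog_arm(motion=[[[0,0,0.2,0,0,0,0],[0,0,0.4,0,0,0,0],[0,0,0.6,0,0,0,0],[0,0,0.8,0,0,0,0],[0,0,0.88,0,0,0,0]]])

```text
time_s: 15.2
tool_pos: [0.4755, 0.1006, 0.0418]
tool_rot: [-180.0, 0.1, 45.1]
force: [-0.4, 0.3, 0.1]
grip_width: 0.0872
grasp_force: 0.0
```

Request:
jog_arm(motion=[[[0,0,0,0,0,0,0.1],[0,0,0,0,0,0,0.2],[0,0,0,0,0,0,0.3],[0,0,0,0,0,0,0.4],[0,0,0,0,0,0,0.5]]])

```text
time_s: 15.7
tool_pos: [0.4768, 0.1012, 0.0439]
tool_rot: [179.9, -0.1, 45.1]
force: [1.5, -0.3, 2.9]
grip_width: 0.0566
grasp_force: 20.0
```

Request:
jog_arm(motion=[[[0,0,0,0,0,0,0.6],[0,0,0,0,0,0,0.6],[0,0,0,0,0,0,0.6]]])

```text
time_s: 16.0
tool_pos: [0.4768, 0.1011, 0.0439]
tool_rot: [180.0, -0.1, 45.1]
force: [0.7, -1.2, 6.6]
grip_width: 0.0567
grasp_force: 20.0
```

Request:
jog_arm(motion=[[[0,0,-0.05,0,0,0,0.6],[0,0,-0.2,0,0,0,0.6],[0,0,-0.4,0,0,0,0.6],[0,0,-0.6,0,0,0,0.6],[0,0,-0.8,0,0,0,0.6]]])

```text
time_s: 16.5
tool_pos: [0.475, 0.1011, 0.1233]
tool_rot: [-179.9, 0.1, 45.1]
force: [0.4, -0.4, -0.9]
grip_width: 0.0562
grasp_force: 20.0
```

Request:
jog_arm(motion=[[[0,0,-0.2,0,0,0,0.6],[0,0,-0.2,0,0,0,0.6],[0,0,-0.2,0,0,0,0.6]]])

```text
time_s: 16.8
tool_pos: [0.4755, 0.1012, 0.1425]
tool_rot: [-180.0, 0.0, 45.1]
force: [0.1, -0.0, -2.0]
grip_width: 0.0563
grasp_force: 20.0
```

```bash
python3 - <<'E'
from h import *
p,d=snap('side','s4'); go(.5278,.3928,.14); t=env.get_obs()['tool_pos']
P=cloud('side',d); Q=P[np.hypot(P[:,0]-t[0],P[:,1]-t[1])<.045]; Q=Q[(Q[:,2]>.06)&(Q[:,2]<t[2]-.018)]
print('cup low',np.percentile(Q[:,2],1),circ(Q,t),len(Q))
Q=P[(np.hypot(P[:,0]-.528,P[:,1]-.393)<.08)&(P[:,2]>.008)&(P[:,2]<.018)];print(circ(Q,(.528,.393)))
E
```

```text
[0.47500505 0.10102721 0.1418838 ] [-1.79943368e+02  9.23200816e-02  4.50731814e+01]
tool shift units [ 2.43864537 -1.68669958  0.0165758 ]
cup low 0.10091040013953044 [0.47510872 0.10176223 0.02822521] 195
[0.52890684 0.3911722  0.05745772]
```

Request:
jog_arm(motion=[[[0.2,-0.14,0,0,0,0,0.6],[0.4,-0.28,0,0,0,0,0.6],[0.6,-0.42,0,0,0,0,0.6],[0.8,-0.56,0,0,0,0,0.6],[1,-0.7,0,0,0,0,0.6]]])

```text
time_s: 17.35
tool_pos: [0.4965, 0.2223, 0.1417]
tool_rot: [-180.0, 0.1, 45.1]
force: [1.2, -0.8, 0.1]
grip_width: 0.0567
grasp_force: 20.0
```

Request:
jog_arm(motion=[[[0.2,-0.14,0,0,0,0,0.6],[0.4,-0.28,0,0,0,0,0.6],[0.6,-0.42,0,0,0,0,0.6],[0.8,-0.56,0,0,0,0,0.6],[1,-0.7,0,0,0,0,0.6]]])

```text
time_s: 17.85
tool_pos: [0.5176, 0.3427, 0.1414]
tool_rot: [-180.0, 0.1, 45.1]
force: [-0.2, 0.5, -1.3]
grip_width: 0.0566
grasp_force: 20.0
```

Request:
jog_arm(motion=[[[0.2,-0.14,0,0,0,0,0.6],[0.43,-0.28,0,0,0,0,0.6],[0.43,-0.28,0,0,0,0,0.6],[0.43,-0.28,0,0,0,0,0.6],[0.43,-0.28,0,0,0,0,0.6]]])

```text
time_s: 18.35
tool_pos: [0.5286, 0.3903, 0.1421]
tool_rot: [180.0, 0.1, 45.0]
force: [0.2, -0.7, -1.7]
grip_width: 0.0561
grasp_force: 20.0
```

```bash
python3 - <<'E'
from h import *
p,d=snap('side','s5'); go(.528,.392,.0489); t=env.get_obs()['tool_pos']
P=cloud('side',d); Q=P[np.hypot(P[:,0]-t[0],P[:,1]-t[1])<.045]; Q=Q[(Q[:,2]>.06)&(Q[:,2]<t[2]-.018)]
print('cup low',np.percentile(Q[:,2],1),circ(Q,t,.029)[:2],len(Q))
E
```

```text
[0.52885102 0.39021057 0.1424966 ] [1.79968964e+02 8.04469672e-02 4.49632663e+01]
tool shift units [ 0.00793772 -0.01918205  0.93594555]
cup low 0.09986838370187029 [0.52815438 0.39242284] 159
```

Request:
jog_arm(motion=[[[0,0,0.15,0,0,0,0.6],[0,0,0.35,0,0,0,0.6],[0,0,0.55,0,0,0,0.6],[0,0,0.75,0,0,0,0.6],[0,0,0.86,0,0,0,0.6]]])

```text
time_s: 18.9
tool_pos: [0.5275, 0.3902, 0.0543]
tool_rot: [-180.0, 0.2, 45.0]
force: [-0.2, -0.4, -2.8]
grip_width: 0.0564
grasp_force: 20.0
```

Request:
jog_arm(motion=[[[0,0,0.01,0,0,0,0.6],[0,0,0.02,0,0,0,0.6],[0,0,0.03,0,0,0,0.6],[0,0,0.04,0,0,0,0.6],[0,0,0.04,0,0,0,0.6]]])

```text
time_s: 19.4
tool_pos: [0.5291, 0.392, 0.0537]
tool_rot: [180.0, -0.1, 45.1]
force: [0.0, 1.4, -1.3]
grip_width: 0.0561
grasp_force: 20.0
```

Request:
jog_arm(motion=[[[0,0,0.01,0,0,0,0.6],[0,0,0.02,0,0,0,0.6],[0,0,0.02,0,0,0,0.6]]])

```text
time_s: 19.7
tool_pos: [0.5286, 0.3918, 0.0509]
tool_rot: [-180.0, 0.0, 45.1]
force: [0.0, 0.4, -1.0]
grip_width: 0.0563
grasp_force: 20.0
```

Request:
jog_arm(motion=[[[0,0,0.01,0,0,0,0.6],[0,0,0.015,0,0,0,0.6],[0,0,0.015,0,0,0,0.6]]])

```text
time_s: 20.0
tool_pos: [0.5286, 0.3917, 0.0494]
tool_rot: [-180.0, 0.0, 45.1]
force: [0.2, 0.6, -1.8]
grip_width: 0.0566
grasp_force: 20.0
```

Request:
jog_arm(motion=[[[0,0,0.005,0,0,0,0.6],[0,0,0.005,0,0,0,0.6]]])

```text
time_s: 20.2
tool_pos: [0.5287, 0.3918, 0.049]
tool_rot: [180.0, -0.0, 45.1]
force: [0.7, 0.1, -0.9]
grip_width: 0.0562
grasp_force: 20.0
```

Request:
jog_arm(motion=[[[0,0,0.01,0,0,0,0.6],[0,0,0.01,0,0,0,0.6]]])

```text
time_s: 20.4
tool_pos: [0.5288, 0.3918, 0.049]
tool_rot: [-180.0, -0.0, 45.1]
force: [-2.1, -2.0, 5.1]
grip_width: 0.0564
grasp_force: 20.0
```

Request:
jog_arm(motion=[[[0,0,0,0,0,0,0.35],[0,0,0,0,0,0,0.25],[0,0,0,0,0,0,0.1],[0,0,0,0,0,0,0],[0,0,0,0,0,0,0]]])

```text
time_s: 20.9
tool_pos: [0.5287, 0.3918, 0.0478]
tool_rot: [180.0, -0.0, 45.1]
force: [-0.6, 0.5, 0.6]
grip_width: 0.0799
grasp_force: 0.0
```

Request:
jog_arm(motion=[[[0,0,-0.1,0,0,0,0],[0,0,-0.3,0,0,0,0],[0,0,-0.5,0,0,0,0],[0,0,-0.8,0,0,0,0],[0,0,-1,0,0,0,0]]])

```text
time_s: 21.4
tool_pos: [0.5296, 0.3922, 0.1511]
tool_rot: [180.0, -0.2, 45.1]
force: [0.6, 0.2, 0.3]
grip_width: 0.0869
grasp_force: 0.0
```

Request:
jog_arm(motion=[[[0,0,-0.2,0,0,0,0],[0,0,-0.4,0,0,0,0],[0,0,-0.7,0,0,0,0],[0,0,-0.7,0,0,0,0],[0,0,-0.7,0,0,0,0]]])

```text
time_s: 21.9
tool_pos: [0.5292, 0.392, 0.2195]
tool_rot: [180.0, -0.1, 45.1]
force: [-0.8, 0.1, -0.3]
grip_width: 0.087
grasp_force: 0.0
```

Request:
jog_arm(motion=[[[-0.2,0.13,0,0,0,0,0],[-0.4,0.27,0,0,0,0,0],[-0.6,0.4,0,0,0,0,0],[-0.8,0.54,0,0,0,0,0],[-1,0.67,0,0,0,0,0]]])

```text
time_s: 22.4
tool_pos: [0.5046, 0.2722, 0.2168]
tool_rot: [-180.0, 0.1, 45.1]
force: [-0.0, -0.4, 0.5]
grip_width: 0.087
grasp_force: 0.0
```

Request:
jog_arm(motion=[[[-0.2,0.13,0,0,0,0,0],[-0.4,0.27,0,0,0,0,0],[-0.6,0.4,0,0,0,0,0],[-0.8,0.54,0,0,0,0,0],[-1,0.67,0,0,0,0,0]]])

```text
time_s: 22.9
tool_pos: [0.4813, 0.1543, 0.2169]
tool_rot: [-180.0, 0.1, 45.1]
force: [0.2, 0.8, -0.3]
grip_width: 0.0867
grasp_force: 0.0
```

Request:
jog_arm(motion=[[[-0.2,0.13,0,0,0,0,0],[-0.4,0.27,0,0,0,0,0],[-0.6,0.4,0,0,0,0,0],[-0.8,0.54,0,0,0,0,0],[-1,0.67,0,0,0,0,0]]])

```text
time_s: 23.4
tool_pos: [0.4583, 0.036, 0.2174]
tool_rot: [-180.0, 0.0, 45.1]
force: [-0.2, 0.5, -0.0]
grip_width: 0.0871
grasp_force: 0.0
```

Request:
jog_arm(motion=[[[-0.2,0.13,0,0,0,0,0],[-0.4,0.27,0,0,0,0,0],[-0.6,0.4,0,0,0,0,0],[-0.8,0.54,0,0,0,0,0],[-1,0.67,0,0,0,0,0]]])

```text
time_s: 23.9
tool_pos: [0.435, -0.0819, 0.2175]
tool_rot: [-180.0, 0.0, 45.1]
force: [0.2, 0.2, 0.3]
grip_width: 0.0873
grasp_force: 0.0
```

Request:
jog_arm(motion=[[[-0.2,0.13,0,0,0,0,0],[-0.4,0.27,0,0,0,0,0],[-0.6,0.4,0,0,0,0,0],[-0.8,0.54,0,0,0,0,0],[-1,0.67,0,0,0,0,0]]])

```text
time_s: 24.4
tool_pos: [0.4117, -0.1999, 0.2175]
tool_rot: [-180.0, 0.0, 45.1]
force: [0.5, -0.6, 0.3]
grip_width: 0.087
grasp_force: 0.0
```

Request:
jog_arm(motion=[[[-0.2,0.13,0,0,0,0.045,0],[-0.4,0.27,0,0,0,0.09,0],[-0.6,0.4,0,0,0,0.135,0],[-0.8,0.54,0,0,0,0.18,0],[-0.97,0.65,0,0,0,0.225,0]]])

```text
time_s: 24.9
tool_pos: [0.389, -0.3146, 0.2176]
tool_rot: [-180.0, 0.0, 4.2]
force: [0.5, 0.6, -0.4]
grip_width: 0.0873
grasp_force: 0.0
```

Request:
jog_arm(motion=[[[0,0,0,0,0,0.04,0],[0,0,0,0,0,0.053,0],[0,0,0,0,0,0.053,0],[0,0,0,0,0,0.053,0]]])

```text
time_s: 25.3
tool_pos: [0.3897, -0.3132, 0.2176]
tool_rot: [-180.0, 0.0, -4.9]
force: [-0.1, -0.1, 0.5]
grip_width: 0.0872
grasp_force: 0.0
```

```bash
python3 - <<'E'
from h import *
p,d=snap('side','s6'); p,e=snap('top','t6'); go(.390,-.3125,.031)
P=cloud('side',d)
def fit(c,lo,hi,r):
    Q=P[(np.hypot(P[:,0]-c[0],P[:,1]-c[1])<r+.02)&(P[:,2]>lo)&(P[:,2]<hi)]; return circ(Q,c),len(Q),Q[:,2].max()
print('Mcup',fit((.528,.392),.063,.08,.029)); print('Msau',fit((.528,.392),.010,.018,.062)); print('Scup',fit((.39,-.3125),.043,.056,.024))
cv2.imwrite('pics/c5.png',np.hstack([cv2.imread('pics/t6.png')[140:380,80:420],cv2.imread('pics/s6.png')[150:390,150:510]]))
J=cloud('top',e); J=J[(np.hypot(J[:,0]-.51,J[:,1]+.4)<.1)&(J[:,2]>.07)&(J[:,2]<.11)]; print('jug x y range',J.min(0),J.max(0))
E
```

```text
[ 0.3899889  -0.31314291  0.21782357] [-1.79978762e+02  1.26144589e-02 -4.91263131e+00]
tool shift units [-2.86548330e-05 -5.72245666e-03  1.86823803e+00]
Mcup (array([0.52699295, 0.39089905, 0.02672335]), 132, np.float64(0.0737032912311687))
Msau (array([0.52858961, 0.3975329 , 0.05532132]), 167, np.float64(0.017881908379136946))
Scup (array([ 0.39116867, -0.31395057,  0.02180536]), 254, np.float64(0.049982028649574683))
jug x y range [ 0.50007822 -0.46019957  0.07010802] [ 0.56802576 -0.37704268  0.1038895 ]
```

View pics/c5.png

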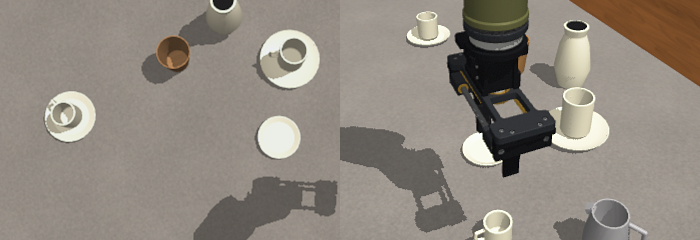

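Both placed cups are upright and centred: the medium at (63,112) on (70,116) and the large at (292,52) on (289,59) in the left half, with rim parallax accounting for the shift. Now the small cup.

Request:
jog_arm(motion=[[[0,0,0.2,0,0,0,0],[0,0,0.45,0,0,0,0],[0,0,0.7,0,0,0,0],[0,0,0.9,0,0,0,0],[0,0,1,0,0,0,0]]])

```text
time_s: 25.9
tool_pos: [0.3893, -0.3125, 0.1164]
tool_rot: [-180.0, 0.1, -4.9]
force: [0.7, -0.3, -1.0]
grip_width: 0.0873
grasp_force: 0.0
```

Request:
jog_arm(motion=[[[0,0,0.2,0,0,0,0],[0,0,0.4,0,0,0,0],[0,0,0.6,0,0,0,0],[0,0,0.8,0,0,0,0],[0,0,0.86,0,0,0,0]]])

```text
time_s: 26.4
tool_pos: [0.3894, -0.3126, 0.0307]
tool_rot: [-180.0, 0.1, -4.9]
force: [-0.3, -0.2, -0.3]
grip_width: 0.0869
grasp_force: 0.0
```

Request:
jog_arm(motion=[[[0,0,0,0,0,0,0.1],[0,0,0,0,0,0,0.2],[0,0,0,0,0,0,0.3],[0,0,0,0,0,0,0.4],[0,0,0,0,0,0,0.5]]])

```text
time_s: 26.9
tool_pos: [0.3906, -0.3134, 0.0326]
tool_rot: [-180.0, -0.1, -5.0]
force: [-0.2, -0.2, -0.3]
grip_width: 0.0551
grasp_force: 0.0
```

Request:
jog_arm(motion=[[[0,0,0,0,0,0,0.6],[0,0,0,0,0,0,0.7],[0,0,0,0,0,0,0.7]]])

```text
time_s: 27.2
tool_pos: [0.3904, -0.3134, 0.0323]
tool_rot: [-180.0, -0.0, -5.0]
force: [-0.3, 0.5, 3.6]
grip_width: 0.0461
grasp_force: 20.0
```

Request:
jog_arm(motion=[[[0,0,-0.05,0,0,0,0.7],[0,0,-0.2,0,0,0,0.7],[0,0,-0.4,0,0,0,0.7],[0,0,-0.6,0,0,0,0.7],[0,0,-0.8,0,0,0,0.7]]])

```text
time_s: 27.7
tool_pos: [0.3896, -0.3133, 0.1126]
tool_rot: [-180.0, 0.0, -5.0]
force: [0.5, -0.1, -1.3]
grip_width: 0.0468
grasp_force: 20.0
```

Request:
jog_arm(motion=[[[0,0,-0.1,0,0,0,0.7],[0,0,-0.1,0,0,0,0.7],[0,0,-0.1,0,0,0,0.7]]])

```text
time_s: 28.0
tool_pos: [0.3899, -0.3128, 0.1214]
tool_rot: [-180.0, 0.0, -5.0]
force: [-0.8, 0.6, -0.8]
grip_width: 0.0468
grasp_force: 20.0
```

```bash
python3 - <<'E'
from h import *
p,d=snap('side','s7'); go(.4702,-.1132,.12); t=env.get_obs()['tool_pos']
P=cloud('side',d); Q=P[np.hypot(P[:,0]-t[0],P[:,1]-t[1])<.035]; Q=Q[(Q[:,2]>.06)&(Q[:,2]<t[2]-.015)]
print('cup low',np.percentile(Q[:,2],1),circ(Q,t,.024)[:2],len(Q))
E
```

```text
[ 0.38961035 -0.31277301  0.12112799] [-1.79960082e+02  7.68525887e-02 -4.96981800e+00]
tool shift units [ 0.62998927 -2.05803495  0.01186875]
cup low 0.09379609931622415 [ 0.39049216 -0.30991483] 49
```

Request:
jog_arm(motion=[[[0.06,-0.2,0,0,0,0,0.7],[0.12,-0.4,0,0,0,0,0.7],[0.18,-0.6,0,0,0,0,0.7],[0.24,-0.8,0,0,0,0,0.7],[0.3,-1,0,0,0,0,0.7]]])

```text
time_s: 28.55
tool_pos: [0.4282, -0.2153, 0.121]
tool_rot: [180.0, 0.1, -5.0]
force: [0.3, 0.1, -1.3]
grip_width: 0.0466
grasp_force: 20.0
```

Request:
jog_arm(motion=[[[0.06,-0.2,0,0,0,0,0.7],[0.12,-0.4,0,0,0,0,0.7],[0.18,-0.6,0,0,0,0,0.7],[0.24,-0.8,0,0,0,0,0.7],[0.32,-1,0,0,0,0,0.7]]])

```text
time_s: 29.05
tool_pos: [0.4685, -0.1186, 0.1209]
tool_rot: [180.0, 0.1, -5.0]
force: [0.2, -0.5, -1.8]
grip_width: 0.0468
grasp_force: 20.0
```

Request:
jog_arm(motion=[[[0,-0.06,0,0,0,0,0.7],[0,-0.06,0,0,0,0,0.7],[0,-0.06,0,0,0,0,0.7],[0,-0.06,0,0,0,0,0.7]]])

```text
time_s: 29.45
tool_pos: [0.4692, -0.1148, 0.1219]
tool_rot: [180.0, 0.0, -5.1]
force: [-0.3, 0.0, -1.4]
grip_width: 0.0463
grasp_force: 20.0
```

```bash
python3 - <<'E'
from h import *
p,d=snap('side','s8'); go(.4702,-.1132,.0373); t=env.get_obs()['tool_pos']
P=cloud('side',d); Q=P[np.hypot(P[:,0]-t[0],P[:,1]-t[1])<.03]; Q=Q[(Q[:,2]>.06)&(Q[:,2]<t[2]-.015)]
print('cup low',np.percentile(Q[:,2],1),circ(Q,t,.024)[:2],len(Q))
u,v=proj('side',t).astype(int)
cv2.imwrite('pics/c6.png',cv2.resize(cv2.imread('pics/s8.png')[v-60:v+120,u-110:u+110],None,fx=2.5,fy=2.5))
E
```

```text
[ 0.46928859 -0.11466216  0.1219642 ] [ 1.79999742e+02  1.01462556e-02 -5.09323749e+00]
tool shift units [ 0.00793001 -0.01537677  0.84664055]
cup low 0.09120448672324825 [ 0.47013696 -0.11251504] 87
```

View pics/c6.png

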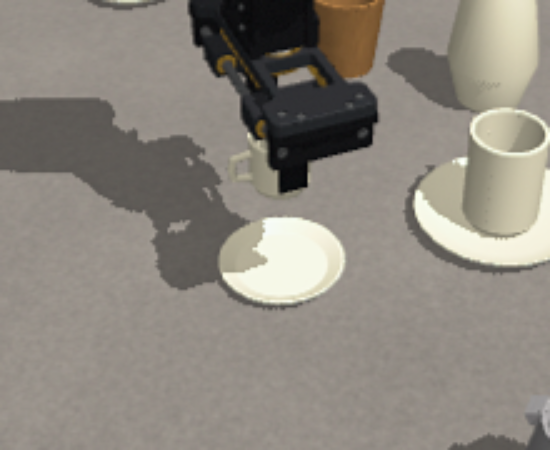

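The small cup is held upright at (275,165) in the crop, above its saucer at (282,260); lowering now.

Request:
jog_arm(motion=[[[0,-0.01,0.15,0,0,0,0.7],[0,-0.01,0.35,0,0,0,0.7],[0,-0.01,0.55,0,0,0,0.7],[0,-0.01,0.7,0,0,0,0.7],[0,-0.01,0.77,0,0,0,0.7]]])

```text
time_s: 30.0
tool_pos: [0.4687, -0.1131, 0.0439]
tool_rot: [180.0, 0.1, -5.0]
force: [-0.7, -0.6, -0.4]
grip_width: 0.0463
grasp_force: 20.0
```

Request:
jog_arm(motion=[[[0,0,0.01,0,0,0,0.7],[0,0,0.02,0,0,0,0.7],[0,0,0.03,0,0,0,0.7],[0,0,0.04,0,0,0,0.7],[0,0,0.04,0,0,0,0.7]]])

```text
time_s: 30.5
tool_pos: [0.4702, -0.1124, 0.0414]
tool_rot: [-180.0, -0.0, -5.0]
force: [-0.5, 0.2, -1.3]
grip_width: 0.0467
grasp_force: 20.0
```

Request:
jog_arm(motion=[[[0,0,0.01,0,0,0,0.7],[0,0,0.01,0,0,0,0.7],[0,0,0.01,0,0,0,0.7]]])

```text
time_s: 30.8
tool_pos: [0.4699, -0.1125, 0.0401]
tool_rot: [-180.0, -0.0, -5.0]
force: [0.4, 0.4, -1.3]
grip_width: 0.0466
grasp_force: 20.0
```

Request:
jog_arm(motion=[[[0,0,0.01,0,0,0,0.7],[0,0,0.02,0,0,0,0.7],[0,0,0.025,0,0,0,0.7],[0,0,0.025,0,0,0,0.7]]])

```text
time_s: 31.2
tool_pos: [0.4698, -0.1125, 0.0374]
tool_rot: [180.0, 0.0, -5.0]
force: [0.0, -0.2, -1.9]
grip_width: 0.0467
grasp_force: 20.0
```

Request:
jog_arm(motion=[[[0,0,0.008,0,0,0,0.7],[0,0,0.008,0,0,0,0.7],[0,0,0.008,0,0,0,0.7]]])

```text
time_s: 31.5
tool_pos: [0.4699, -0.1125, 0.0373]
tool_rot: [-180.0, 0.0, -5.0]
force: [-2.1, 0.2, 5.2]
grip_width: 0.0466
grasp_force: 20.0
```

Request:
jog_arm(motion=[[[0,0,0,0,0,0,0.42],[0,0,0,0,0,0,0.35],[0,0,0,0,0,0,0.25],[0,0,0,0,0,0,0.2],[0,0,0,0,0,0,0.2]]])

```text
time_s: 32.0
tool_pos: [0.4699, -0.1125, 0.0367]
tool_rot: [-180.0, -0.0, -5.0]
force: [0.8, 0.2, 0.5]
grip_width: 0.0675
grasp_force: 0.0
```

Request:
jog_arm(motion=[[[0,0,-0.1,0,0,0,0.2],[0,0,-0.3,0,0,0,0.2],[0,0,-0.5,0,0,0,0.2],[0,0,-0.8,0,0,0,0.2],[0,0,-1,0,0,0,0.2]]])

```text
time_s: 32.5
tool_pos: [0.4706, -0.1131, 0.1391]
tool_rot: [-180.0, -0.1, -5.0]
force: [0.9, -0.1, -0.5]
grip_width: 0.0697
grasp_force: 0.0
```

Request:
jog_arm(motion=[[[0,0,-0.3,0,0,0,0.2],[0,0,-0.6,0,0,0,0.2],[0,0,-1,0,0,0,0.2],[0,0,-1,0,0,0,0.2],[0,0,-1,0,0,0,0.2]]])

```text
time_s: 33.0
tool_pos: [0.4703, -0.1127, 0.2378]
tool_rot: [-179.9, -0.1, -5.0]
force: [-0.1, 0.3, -0.3]
grip_width: 0.0695
grasp_force: 0.0
```

Request:
jog_arm(motion=[[[0,0.3,0,0,0,0,0.2],[0,0.6,0,0,0,0,0.2],[0,1,0,0,0,0,0.2],[0,1,0,0,0,0,0.2],[0,1,0,0,0,0,0.2]]])

```text
time_s: 33.5
tool_pos: [0.46, -0.2128, 0.2356]
tool_rot: [180.0, 0.1, -5.2]
force: [-0.0, 1.1, 0.3]
grip_width: 0.0694
grasp_force: 0.0
```

Request:
jog_arm(motion=[[[0,0.3,0,0,0,0,0.2],[0,0.6,0,0,0,0,0.2],[0,1,0,0,0,0,0.2],[0,1,0,0,0,0,0.2],[0,1,0,0,0,0,0.2]]])

```text
time_s: 34.0
tool_pos: [0.452, -0.3113, 0.2356]
tool_rot: [-180.0, 0.1, -5.1]
force: [0.7, 0.4, 0.7]
grip_width: 0.0696
grasp_force: 0.0
```

```bash
python3 - <<'E'
from h import *
C={n:cloud(n,snap(n,n+'9')[1]) for n in('top','side')}
def fit(P,c,lo,hi,r):
    Q=P[(np.hypot(P[:,0]-c[0],P[:,1]-c[1])<r+.02)&(P[:,2]>lo)&(P[:,2]<hi)]; return circ(Q,c).round(4),Q[:,2].max().round(4)
for k,c,h,r,R_ in(('L',(.6634,-.1445),.092,.033,.074),('M',(.528,.3925),.066,.029,.062),('S',(.4702,-.1132),.048,.024,.052)):
    for n in C: print(k,n,fit(C[n],c,h,h+.012,r),'saucer',fit(C[n],c,.010,.018,R_))
cv2.imwrite('pics/c7.png',np.hstack([cv2.imread('pics/top9.png')[120:400,100:500],cv2.imread('pics/side9.png')[140:420,180:580]]))
E
```

```text
L top (array([ 0.6629, -0.1458,  0.0308]), np.float64(0.1039)) saucer (array([ 0.6623, -0.1434,  0.0648]), np.float64(0.018))Traceback (most recent call last):
  File "<stdin>", line 6, in <module>
  File "<stdin>", line 4, in fit
    return umr_maximum(a, axis, None, out, keepdims, initial, where)
ValueError: zero-size array to reduction operation maximum which has no identity
```

```bash
python3 - <<'E'
from h import *
P=cloud('top',np.load('pics/top9.npy'))
def fit(c,lo,hi,r):
    Q=P[(np.hypot(P[:,0]-c[0],P[:,1]-c[1])<r+.02)&(P[:,2]>lo)&(P[:,2]<hi)]; return circ(Q,c).round(4),len(Q)
for k,c,h,r,R_ in(('L',(.6634,-.1445),.092,.033,.074),('M',(.528,.3925),.066,.029,.062),('S',(.4702,-.1132),.048,.024,.052)):
    print(k,fit(c,h,h+.012,r),'saucer',fit(c,.010,.018,R_))
cv2.imwrite('pics/c7.png',np.hstack([cv2.imread('pics/top9.png')[120:400,100:500],cv2.imread('pics/side9.png')[140:420,180:580]]))
E
```

```text
L (array([ 0.6629, -0.1458,  0.0308]), 166) saucer (array([ 0.6623, -0.1434,  0.0648]), 976)
M (array([0.528 , 0.392 , 0.0269]), 152) saucer (array([0.5279, 0.3926, 0.0549]), 631)
S (array([ 0.4704, -0.1113,  0.0218]), 102) saucer (array([ 0.4692, -0.1126,  0.0457]), 445)
```

View pics/c7.png

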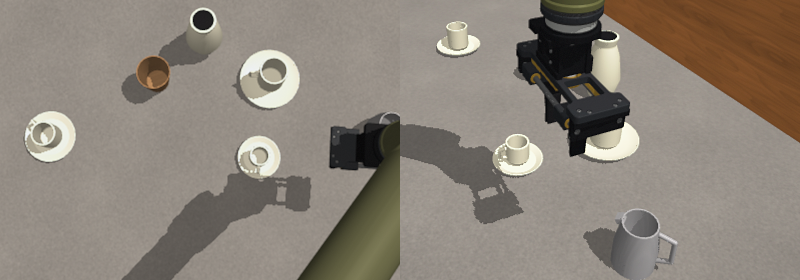

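All three cups stand upright on their saucers, the small at (259,156), the medium at (43,133) and the large at (272,72) in the left half. Each is within about 3 mm of its saucer's centre, and the arm is clear.

```bash
python3 -c "
from cell import env
print(env.sign_off())"
```

```text
the job is handed in; nothing more can be done
None
```

All three china cups stand upright on their own saucers, each within about 3 mm of centre by the last top view, and the job is handed in at about 34 s; the sign-off gave no verdict.

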